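# Lock the lamp supply cover with its blade key

### The arm

A 6-joint arm with a two-finger parallel gripper is mounted at the origin on the work surface. World frame = base frame: x ahead of the robot, y to its left, z up, the work surface at z = 0. Lengths are in mm, angles in rad, forces in N, time in s.
With the tool pointing down it reaches from about 300 to 775 mm from the base axis. Payload 14.6 kg.
Tool frame: the origin (TCP) lies between the finger pads; the fingertips stand 11 mm ahead of it and the grasp point (between the pads) lies 8 mm behind it; z points along the fingers, x is the direction in which the jaws open and shut, and the axes are right-handed (so a half turn about z gives the same grasp; the last joint's range is limited). The gripper opens to 85 mm and grips with 20 to 120 N. Pads are 22 mm wide; open, the fingers measure 114 mm over their backs; the gripper's body (76 mm by 85 mm) begins 54 mm behind the grasp point. The pads swing forward as they close: fully open they stand 13 mm farther back than shut.
Start: joints at [-1.345, 0.3, 1.521, -0, 1.321, -0.067], TCP at [158.742, -526.584, 210.181] pointing down, gripper open.
Joint ranges: [-3.03, 3.03], [-0.79, 2.21], [0.23, 2.52], [-1.04, 4.18], [0, 3.07], [-2.55, 2.55]. Speed limits (rad/s): [2.22, 2.22, 2.57, 3.14, 3.14, 3.14].

### API

Orientations are given as a unit quaternion [w, x, y, z].
In Python, from bench import manip gives the robot as it stands. The module is installed in compiled form; this text tells all that it offers.
- The arm moves only by the shell command python3 -m pendant 'ROWS' [FORCE]. ROWS is JSON, a list of rows, each a list of 7 numbers: the shift along the world's x, y, z in mm, then the turn, a rotation vector about the world's x, y, z in rad, then the closure in counts, from 0 (fully open) to 255 (shut). In form: [[dx, dy, dz, rx, ry, rz, grip], ...]. A call has 1 to 12 rows; each row shifts and turns the commanded pose from where the row before left it; what a row does not reach is not made up. A row lasts 1/8 s, in which the tool goes at most 62.5 mm and 10.7 degrees, less where a joint would pass 70% of its speed; a pose out of reach is approached as far as the arm can. A call is refused whole if a number of a shift passes 62.5 or a number of a turn 0.188, either way. A call with a gripper value outside its range is refused whole. The fingers move at their own pace and stop on an object; FORCE is the grip in N (left out, the last holds). Time passes only in rows, so rows that do not move let the fingers close. It gives the time, the measured TCP pose, the force and the opening at its end, in the units of the state.
- manip.sense(): the state, without advancing time (a new reading comes with each control period).
- manip.get_image(name): name is "scene" or "top" or "wrist"; returns the picture (400x640x3 uint8, red, green, blue); there is no depth.
- manip.camera_model(name): a dict with "fov_y" (degrees; the focal length in pixels is half the picture's height over the tangent of half this angle, whatever the lens; pixels are square), "cx", "cy" (the principal point, pixels), "R" (3x3) and "t" (3): a world point X has camera coordinates R X + t. Camera axes: x right, y down, z forward; pixel columns grow to the right and rows downward; lengths in mm; the calibration is good to about 2 mm. A picture is of the moment at which its call begins: read the wrist's pose just before it. camera_model takes no time and is no camera call; for the wrist camera it gives the pose at the moment of the call.
- manip.finish_job(): hands the job in, once; it reports no verdict.
The state is a dict: "clock": time; "joint_positions": joint angles; "joint_vel": joint speeds; "effort": joint torques, N m; "ee_pos": TCP position; "orientation": TCP orientation; "force": force on the tool from outside, world axes, zero at the start; "wrist_torque": the same for the moment, N m; "width": opening from 0.0 (shut) to 1.0 (fully open).
Only numpy, scipy, OpenCV 4.12 (cv2) and the standard library are available. Lean on these libraries where they do the work, as an engineer would, in place of code of your own. Each camera call takes 0.05 s, during which the arm holds its last target. There are 200 camera calls.

### The job

On the microscope's lamp supply, lock the slotted cam lock on the top cover: take the key with the flat blade (flat paddle handle) from the rack, put its blade fully down into the lock's slot, and turn it about a quarter turn clockwise, seen from above, until the lock comes up against its stop. Leave the key standing upright in the lock and let go; leave the other key, the one with the round handle, in the rack.

Things in the scene. Friction and masses are not known exactly. Their poses are not given: they have to be found in the camera images.
- key_grip (a point): Blade key, upright in a rack. Point: centre of its black flat paddle handle, 16 mm thick (x) x 42 wide (y) x 50 high (z up). Below it a 16 mm neck, a flange 44 mm across, underside 45 mm below this point, then a steel blade in the paddle's plane, 34 x 8 mm, 14 mm long, its last 4 mm 30 x 5. The flange rests on the rack (or lock); lifts straight out. 0.12 kg. A half turn changes nothing.
- pin_grip (a point): The other key, not to be used: same neck and flange, but a round black handle (38 mm across, 44 mm high; this is its centre) and a round pin for a blade. It stands in the other slot of the same aluminium rack (90 x 210 x 24 mm), 110 mm from the blade key, in line with the paddle's width. The two may be swapped.
- cam_slot (a point): Steel cam lock, a head 60 mm across on the white supply box (200 x 270 x 90 mm). Point: on its axis, level with its top, 116 mm above the bench; z up. A slot runs right across along x (turns with the head): 14 mm wide, 16 deep, mouth flared to 24. Key fully in: blade along x, flange on the head. The blade has about 10 degrees of play. The plain round cap beside it, slotless, is no lock.
- cam (a joint): Turn of the lock head in rad: 0 is unlocked; it grows clockwise seen from above, to a hard stop at 1.571, seated (the slot then points at two small black marks on its round base). It starts between 0 and 0.3, is held by friction of about 0.12 N m and stays where it is left.
Things that resemble listed ones, but are neither listed nor needed, are in the scene too. What is shaped like the part that bears key_grip but pink or yellow is not meant.

How it is judged:
By the outcome, as a careful person would: the job done as asked, in the order asked, and still so for the second after the job is handed in, with the robot touching nothing.
It also fails if it takes over 42 s, if anything falls off the work surface, if the arm or the gripper's body presses on something with over 40 N, if the wrist force passes 120 N, or if a joint passes its speed limit or range.

## Working session

There is one attempt and no reset: what is moved stays moved. The work goes in short steps, Python scripts to look and compute and a shell command to move; the robot and the scene stay as the last step left them, time stands still between calls to the robot, and variables do not carry over. Pictures are saved under pics/ and viewed, about 8 in all and at most 12, crops included, and the job is handed in when it is done.

```bash
mkdir -p pics; cat > h.py <<'E'
import numpy as np, cv2
from bench import manip
def snap(name,fn,crop=None,scale=1):
    m=manip.camera_model(name); im=manip.get_image(name)[:,:,::-1]
    cv2.imwrite('pics/raw_'+fn,im)
    if crop: x0,y0,x1,y1=crop; im=im[y0:y1,x0:x1]
    cv2.imwrite('pics/'+fn,cv2.resize(im,None,fx=scale,fy=scale,interpolation=cv2.INTER_CUBIC))
    return m
def ray(m,u,v):
    f=200/np.tan(np.radians(m['fov_y'])/2); R=np.array(m['R']);t=np.array(m['t'])
    d=R.T@np.array([(u-m['cx'])/f,(v-m['cy'])/f,1]); return -R.T@t,d
def onz(m,u,v,z):
    o,d=ray(m,u,v); return (o+d*(z-o[2])/d[2]).round(1)
def proj(m,X):
    f=200/np.tan(np.radians(m['fov_y'])/2); c=np.array(m['R'])@np.array(X)+np.array(m['t'])
    return (f*c[0]/c[2]+m['cx'],f*c[1]/c[2]+m['cy'])
def tri(*rs):
    A=0;b=0
    for o,d in rs:
        d=d/np.linalg.norm(d);P=np.eye(3)-np.outer(d,d);A=A+P;b=b+P@o
    return np.linalg.solve(A,b).round(1)
E
python3 - <<'E'
from h import *
for n in('top','scene'):
    m=snap(n,n+'1.png'); print(n,m)
print(manip.sense())
a=cv2.imread('pics/top1.png');b=cv2.imread('pics/scene1.png')
cv2.imwrite('pics/both.png',np.vstack([a,b])[:, :])
E
```

```text
top {'fov_y': 51.22419168795056, 'cx': 322.36715859888136, 'cy': 196.96983389170487, 'R': array([[ 0.01059709, -0.99932182,  0.03526482],
       [-0.99493693, -0.01406227, -0.09951259],
       [ 0.09994101, -0.03403173, -0.9944112 ]]), 't': array([-31.52739325, 560.73937363, 908.0308783 ])}
scene {'fov_y': 54.66324120853079, 'cx': 327.7383613912289, 'cy': 200.9775604959808, 'R': array([[ 0.17319148,  0.98477323,  0.0150466 ],
       [ 0.60475274, -0.09427446, -0.79081379],
       [-0.77735374,  0.14606168, -0.61187184]]), 't': array([-105.7630395 , -272.15582829, 1327.94373283])}
{'clock': 0.1, 'joint_positions': array([-1.34458070e+00,  3.00405824e-01,  1.52154848e+00,  1.24155962e-05,
        1.32067267e+00, -6.66032438e-02]), 'joint_vel': array([-0.0010593 , -0.00161401, -0.00275367, -0.00038138, -0.00087803,
       -0.00065661]), 'effort': array([ 1.55118370e-03, -5.44377172e+01, -3.62368834e+01, -9.30963552e-06,
        3.04689427e-03,  3.84801831e-05]), 'ee_pos': array([ 158.70425763, -526.3587167 ,  209.67091488]), 'orientation': array([-3.39949578e-04,  8.02698249e-01, -5.96385155e-01, -3.89778346e-04]), 'force': array([-0.37071287,  0.40723702,  0.70944972]), 'wrist_torque': array([0.00508915, 0.03636238, 0.04205365]), 'width': 1.0012815552407932}
```

View pics/top1.png

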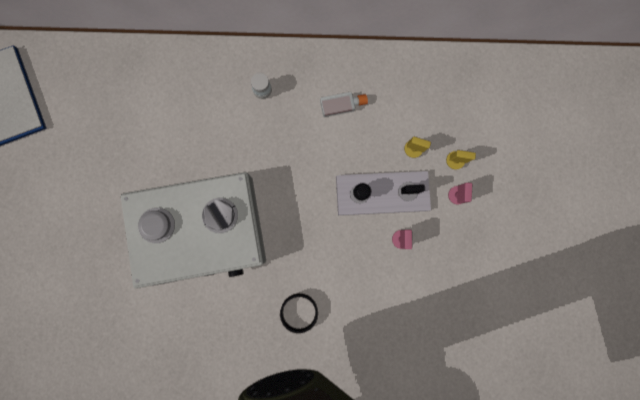

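View pics/scene1.png

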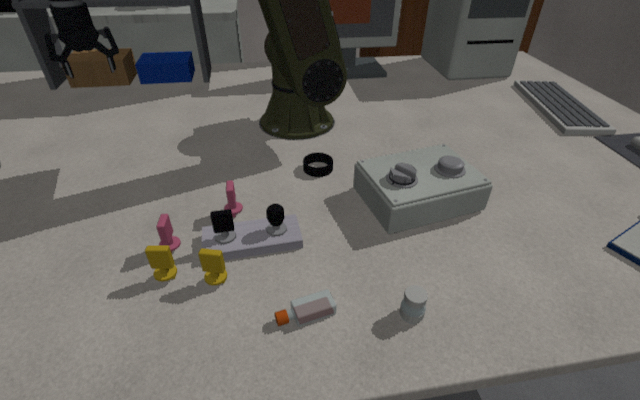

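The top view shows these candidates:
- Blade key: black paddle in the rack at (412,189), also seen at scene (222,221).
- Round-handled pin key: (362,191).
- Yellow decoys: (417,147) and (460,158). Pink decoys: (402,239) and (460,193).
- Slotted lock: (219,214). The plain cap is at (155,225).

I choose the black paddle and the slotted head, and check both in one crop.

```bash
python3 - <<'E'
from h import *
a=cv2.imread('pics/raw_top1.png');b=cv2.imread('pics/raw_scene1.png')
def c(im,x,y,w,h,s): return cv2.resize(im[y:y+h,x:x+w],None,fx=s,fy=s,interpolation=cv2.INTER_CUBIC)
cv2.imwrite('pics/c1.png',np.vstack([np.hstack([c(a,335,160,100,70,4),c(a,185,180,100,70,4)]),np.hstack([c(b,195,190,100,70,4),c(b,370,150,100,70,4)])]))
mt=manip.camera_model('top');ms=manip.camera_model('scene')
print('key',tri(ray(mt,412,189),ray(ms,222,221)), 'pin',tri(ray(mt,362,191),ray(ms,275,214)))
for n,p in (('keyz90',(412,189,90)),('lock',(219,214,116)),('rackL',(337,176,24)),('rackR',(430,171,24)),('rackRL',(431,210,24)),('rackLL',(338,215,24))): print(n,onz(mt,*p))
print('lock',tri(ray(mt,219,214),ray(ms,404,173)))
E
```

```text
key [ 577.  -217.8   70.3] pin [ 571.  -108.4   70.3]
keyz90 [ 574.5 -212.2   90. ]
lock [515.  185.7 116. ]
rackL [609.8 -57.5  24. ]
rackR [ 624.8 -270.8   24. ]
rackRL [ 535.3 -271.8   24. ]
rackLL [521.3 -60.4  24. ]
lock [516.1 189.9 108.7]
```

View pics/c1.png

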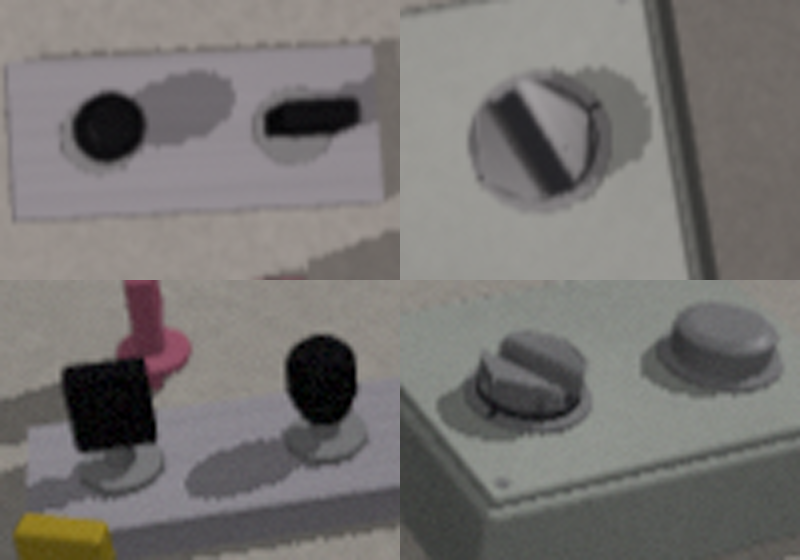

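The crop confirms both choices: the black paddle with its width along the rack, and the slotted head with its slot at about 30° in the world frame. The two marks lie at about −60°. The heights agree with the description: the key grip measures about 70 mm (69 expected).

For a tool pointing down, yaw = q1 − q6. So I'll grasp at yaw 4°, insert at about 120° and end near 30°, all within range.

```bash
python3 -m pendant '[[41.8,30.8,-3,0,0,0.135,0],[41.8,30.8,-3,0,0,0.135,0],[41.8,30.8,-3,0,0,0.135,0],[41.8,30.8,-3,0,0,0.135,0],[41.8,30.8,-3,0,0,0.135,0],[41.8,30.8,-3,0,0,0.135,0],[41.8,30.8,-3,0,0,0.135,0],[41.8,30.8,-3,0,0,0.135,60],[41.8,30.8,-3,0,0,0.135,60],[41.8,30.8,-3,0,0,0.135,60],[0,0,0,0,0,0,60],[0,0,0,0,0,0,60]]' 60
python3 - <<'E'
from h import *
import math
m=snap('wrist','w1.png'); s=manip.sense()
q=s['orientation'];print(s['ee_pos'],s['width'],math.degrees(2*math.atan2(q[2],q[1])))
print(m); print(proj(m,[577,-218,94]),proj(m,[577,-218,69]))
E
```

```text
clock: 1.6
ee_pos: [576.3, -218.7, 179.8]
orientation: [-0.0, 0.999, 0.036, -0.0]
force: [0.1, 0.2, 0.4]
width: 0.765
[ 576.1133298 -219.1717001  180.0425193] 0.7627236059224688 4.034250466880234
{'fov_y': 62.35888256516193, 'cx': 313.9746095189451, 'cy': 198.78661167039627, 'R': array([[ 9.97473494e-01,  7.10341531e-02, -8.81824834e-04],
       [ 6.88037448e-02, -9.62915084e-01,  2.60884237e-01],
       [ 1.76825684e-02, -2.60285785e-01, -9.65369689e-01]]), 't': array([-558.56991342, -276.3285631 ,  279.88651301])}
(np.float64(315.7865607360706), np.float64(195.9599359225999)) (np.float64(315.65650687829094), np.float64(188.51088748486413))
```

View pics/w1.png

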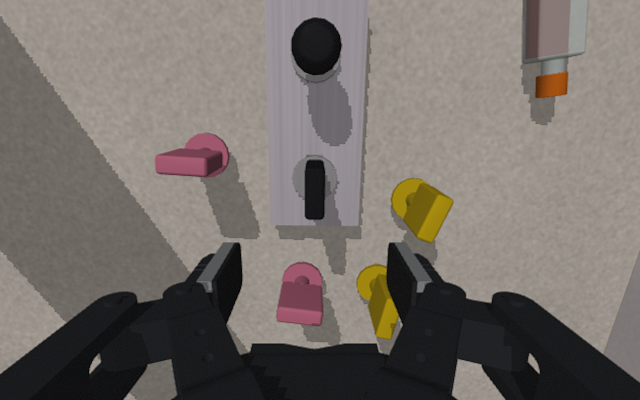

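The wrist view shows the black paddle at (315,188) between the jaws' lanes. The pin key is at (317,45), and the decoys stay clear at the sides. I'll crop for the paddle's edges.

```bash
python3 - <<'E'
from h import *
im=cv2.imread('pics/raw_w1.png')[145:235,270:370]
cv2.imwrite('pics/c2.png',cv2.convertScaleAbs(cv2.resize(im,None,fx=6,fy=6,interpolation=cv2.INTER_CUBIC),alpha=2,beta=20))
m=manip.camera_model('wrist')
for X in ([577,-197,94],[577,-239,94],[577,-239,44],[577,-196,28],[577,-218,94]): print(X,np.round(proj(m,X)))
E
```

```text
[577, -197, 94] [318. 169.]
[577, -239, 94] [314. 221.]
[577, -239, 44] [314. 204.]
[577, -196, 28] [317. 156.]
[577, -218, 94] [316. 195.]
```

View pics/c2.png

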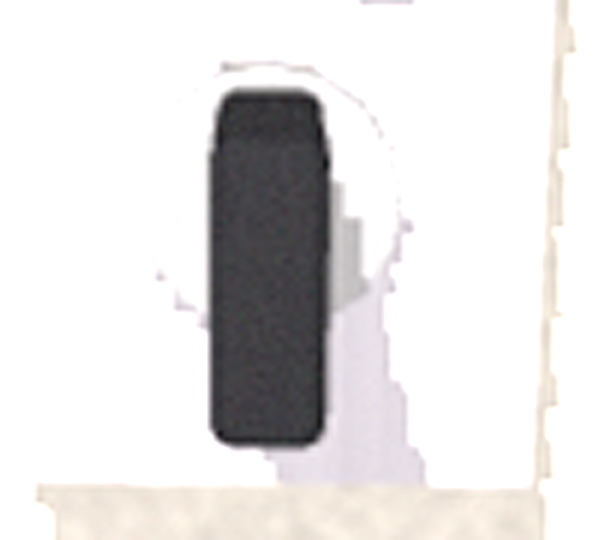

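The top face spans v = 168–219 and is centred at u = 314.7, within 1 mm of the predicted (576,−217). I'll descend, grip and lift.

```bash
python3 -m pendant '[[0,2,-40,0,0,0,60],[0,0,-40,0,0,0,60],[0,0,-30,0,0,0,60],[0,0,-9,0,0,0,60],[0,0,0,0,0,0,60],[0,0,0,0,0,0,255],[0,0,0,0,0,0,255],[0,0,0,0,0,0,255],[0,0,0,0,0,0,255],[0,0,0,0,0,0,255],[0,0,0,0,0,0,255],[0,0,0,0,0,0,255]]' 60
```

```text
clock: 3.15
ee_pos: [577.0, -216.7, 62.1]
orientation: [0.0, 0.999, 0.036, 0.0]
force: [-2.3, -0.4, 6.6]
width: 0.169
```

```bash
python3 -m pendant '[[0,0,20,0,0,0,255],[0,0,40,0,0,0,255],[0,0,50,0,0,0,255],[0,0,60,0,0,0,255],[-6,35,0,0,0,0,255],[-8,42,0,0,0,0,255],[-8,42,0,0,0,0,255],[-8,42,0,0,0,0,255],[-8,42,0,0,0,0,255],[-8,42,0,0,0,0,255],[-8,42,0,0,0,0,255],[-8,40,0,0,0,0,255]]'
python3 -m pendant '[[0,0,0,0,0,0,255],[0,0,0,0,0,0,255]]'
python3 - <<'E'
from h import *
m=snap('wrist','w2.png'); s=manip.sense(); print(s['ee_pos'],s['width'])
np.save('m2.npy',m,allow_pickle=True)
print(proj(m,[515,187,116]))
E
```

```text
clock: 4.65
ee_pos: [514.2, 111.8, 232.5]
orientation: [-0.0, 0.999, 0.036, 0.001]
force: [1.7, -0.0, -1.9]
width: 0.165
clock: 4.9
ee_pos: [514.8, 110.1, 231.9]
orientation: [0.0, 0.999, 0.036, 0.0]
force: [0.8, 0.4, -1.5]
width: 0.168
[514.87739215 109.75767678 231.72399284] 0.16522201716922238
(np.float64(321.77714311928236), np.float64(94.84956374773378))
```

View pics/w2.png

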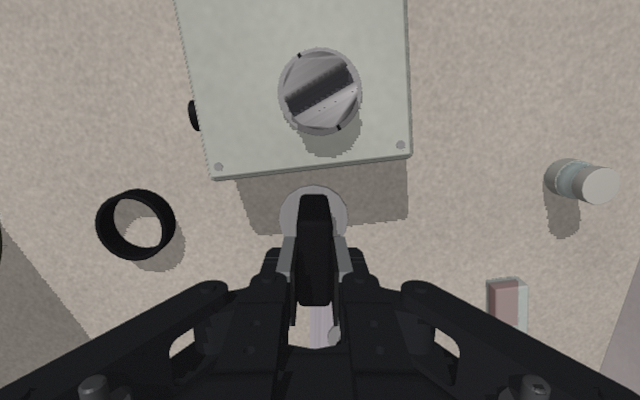

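The key is held upright, with its flange at (313,215). The lock head is at about (320,92), and its two base marks are at (300,54) and (339,128). I'll crop for the slot angle and centre.

```bash
python3 - <<'E'
from h import *
im=cv2.imread('pics/raw_w2.png')[40:145,265:375]
im=cv2.resize(im,None,fx=5,fy=5,interpolation=cv2.INTER_CUBIC)
cv2.imwrite('pics/c3.png',im)
E
```

```text
(no output)
```

View pics/c3.png

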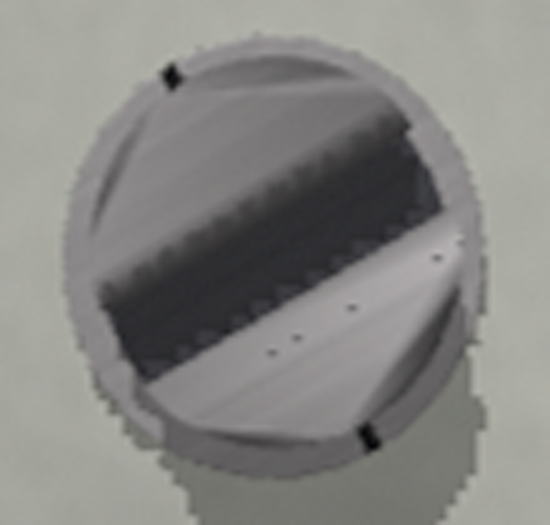

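```bash
python3 - <<'E'
from h import *
m=np.load('m2.npy',allow_pickle=True).item()
P=lambda u,v,z: onz(m,265+u/5,40+v/5,z)
def ang(a,b): d=a-b; return round(np.degrees(np.arctan2(d[1],d[0])),1)
c=[P(*p,100) for p in((115,300),(145,378),(405,135),(440,205))]
print('floor',sum(c)/4,ang(c[2],c[0]),ang(c[3],c[1]))
c=[P(*p,116) for p in((95,280),(150,383),(390,95),(460,215))]
print('top',sum(c)/4,ang(c[2],c[0]),ang(c[3],c[1]))
a,b=P(172,76,95),P(370,437,95); print('marks',(a+b)/2,ang(b,a))
# key flange in hand
print('flange',onz(m,313.5,215,231.7+8-45))
E
```

```text
floor [513.5   190.525 100.   ] 32.5 33.6
top [512.775 191.325 116.   ] 34.7 31.7
marks [513.5 189.9  95. ] -55.7
flange [513.9 110.9 194.7]
```

The lock axis is (513.5,190) and the slot is at 33°. The marks lie at −56°, so the seated turn is about 89°. I'll rotate +119° while moving above the lock.

```bash
python3 -m pendant '[[0,8,0,0,0,0.173,255],[0,8,0,0,0,0.173,255],[0,8,0,0,0,0.173,255],[0,8,0,0,0,0.173,255],[0,8,0,0,0,0.173,255],[0,8,0,0,0,0.173,255],[0,8,0,0,0,0.173,255],[0,8,0,0,0,0.173,255],[0,8,-10,0,0,0.173,255],[-0.5,8,-15,0,0,0.173,255],[-0.5,0,-15,0,0,0.173,255],[-0.5,0,-10,0,0,0.173,255]]'
python3 -m pendant '[[0,0,0,0,0,0,255],[0,0,0,0,0,0,255]]'
python3 - <<'E'
from h import *
import math
s=manip.sense();q=s['orientation'];print(s['ee_pos'],math.degrees(2*math.atan2(q[2],q[1])),s['joint_positions'],s['force'],s['wrist_torque'],s['width'])
m=snap('scene','s2.png'); m=snap('wrist','w3.png')
a=cv2.imread('pics/raw_s2.png')[80:230,330:500];b=cv2.imread('pics/raw_w3.png')
a=cv2.resize(a,None,fx=2.6,fy=2.6,interpolation=cv2.INTER_CUBIC);b=b[:390,140:498]
b=b[:a.shape[0]]
cv2.imwrite('pics/j.png',np.hstack([a[:b.shape[0]],b]))
E
```

```text
clock: 6.45
ee_pos: [513.4, 189.4, 180.6]
orientation: [-0.0, 0.475, 0.88, -0.0]
force: [0.1, 0.5, -1.6]
width: 0.166
clock: 6.7
ee_pos: [513.6, 190.0, 181.8]
orientation: [0.0, 0.479, 0.878, 0.0]
force: [0.3, -0.1, -1.9]
width: 0.165
[513.63433215 189.95674647 181.79368164] 122.80106492343953 [ 2.87361723e-01  3.18712635e-01  1.56421016e+00 -3.27359410e-05
  1.25802336e+00 -1.85591112e+00] [ 0.34270347 -0.11180176 -1.88070671] [0.0251408  0.00943687 0.00771698] 0.16457900908243492
```

View pics/j.png

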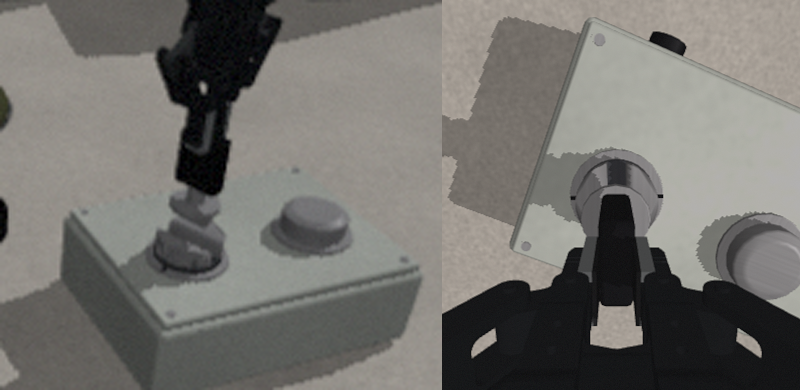

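The slot lines up with the paddle plane in the wrist view, with the blade just above it. I'll go down gently; the flange should seat at a TCP height of about 154.

```bash
python3 -m pendant '[[0,0,-8,0,0,0,255],[0,0,-8,0,0,0,255],[0,0,-5,0,0,0,255],[0,0,-3,0,0,0,255],[0,0,-2,0,0,0,255],[0,0,-1,0,0,0,255],[0,0,0,0,0,0,255]]'
```

```text
clock: 7.68
ee_pos: [513.3, 190.4, 154.3]
orientation: [0.0, 0.477, 0.879, 0.0]
force: [-1.0, -0.5, -2.0]
width: 0.168
```

```bash
python3 -m pendant '[[0,0,-1,0,0,0,255],[0,0,-1,0,0,0,255],[0,0,0,0,0,0,255]]'
```

```text
clock: 8.05
ee_pos: [513.9, 190.5, 153.9]
orientation: [0.001, 0.477, 0.879, 0.001]
force: [-3.3, -2.7, 12.1]
width: 0.168
```

The flange has seated at the expected height with 12 N. Now the clockwise turn.

```bash
python3 -m pendant '[[0,0,0.5,0,0,-0.13,255],[0,0,0,0,0,-0.13,255],[0,0,0,0,0,-0.13,255],[0,0,0,0,0,-0.13,255],[0,0,0,0,0,-0.13,255],[0,0,0,0,0,-0.13,255],[0,0,0,0,0,-0.13,255],[0,0,0,0,0,-0.13,255],[0,0,0,0,0,-0.13,255],[0,0,0,0,0,-0.13,255],[0,0,0,0,0,-0.13,255],[0,0,0,0,0,0,255]]'
python3 - <<'E'
from h import *
import math
s=manip.sense();q=s['orientation'];print(s['ee_pos'],math.degrees(2*math.atan2(q[2],q[1])),s['force'],s['wrist_torque'],s['width'])
E
```

```text
clock: 9.55
ee_pos: [513.8, 190.7, 153.9]
orientation: [-0.0, 0.937, 0.35, 0.001]
force: [-0.2, 0.8, 6.3]
width: 0.168
[513.83534608 190.74926024 153.92713738] 41.02949859284074 [-0.16783153  0.77123398  6.32621094] [ 0.13248452  0.07350617 -0.05301361] 0.16771850293712112
```

```bash
for i in 1; do python3 -m pendant '[[0,0,0,0,0,-0.06,255],[0,0,0,0,0,-0.06,255],[0,0,0,0,0,-0.06,255],[0,0,0,0,0,0,255]]'; done
python3 - <<'E'
from h import *
import math
s=manip.sense();q=s['orientation'];print(s['ee_pos'],math.degrees(2*math.atan2(q[2],q[1])),s['force'],s['wrist_torque'],s['width'])
E
```

```text
clock: 10.05
ee_pos: [513.9, 190.7, 153.9]
orientation: [-0.0, 0.964, 0.265, 0.001]
force: [-0.8, 1.1, 7.4]
width: 0.168
[513.86666156 190.74340601 153.91163675] 30.77799024784396 [-0.83776428  1.09788899  7.39821936] [0.13135095 0.08879889 0.00164896] 0.16842947042073977
```

```bash
python3 -m pendant '[[0,0,0,0,0,-0.06,255],[0,0,0,0,0,-0.06,255],[0,0,0,0,0,0,255]]'
cat > st.py <<'E'
from h import *
import math
s=manip.sense();q=s['orientation'];print(s['ee_pos'],math.degrees(2*math.atan2(q[2],q[1])),s['force'],s['wrist_torque'],s['width'])
E
python3 st.py
```

```text
clock: 10.42
ee_pos: [513.9, 190.7, 153.9]
orientation: [-0.0, 0.978, 0.207, 0.001]
force: [0.0, 0.9, 6.8]
width: 0.172
[513.86878281 190.73799175 153.90155344] 23.904697483067608 [0.03064652 0.86337341 6.83874216] [0.1773283  0.01615878 0.07640215] 0.17195029777975557
```

```bash
python3 -m pendant '[[0,0,0,0,0,-0.06,255],[0,0,0,0,0,-0.06,255],[0,0,0,0,0,0,255]]'; python3 st.py
python3 - <<'E'
from h import *
snap('wrist','w4.png',(230,110,430,260),4)
E
```

```text
clock: 10.8
ee_pos: [513.9, 190.8, 153.9]
orientation: [-0.0, 0.989, 0.149, 0.001]
force: [0.2, 0.1, 6.3]
width: 0.161
[513.87671955 190.75588231 153.91047774] 17.109628534881487 [0.22115268 0.1164063  6.29315323] [0.13277425 0.04808448 1.00261006] 0.16141353154599017
```

View pics/w4.png

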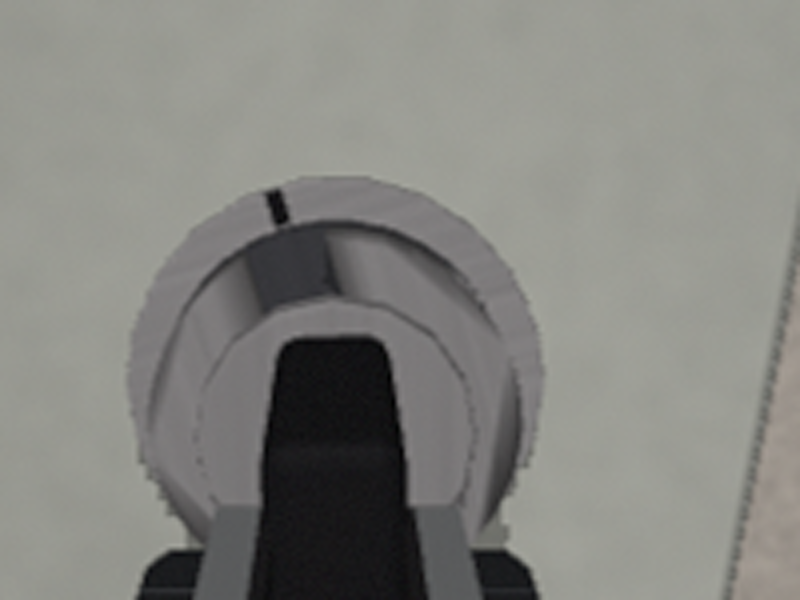

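Wrist torque jumped to 1.0 N m, and the slot end at (288,265) lines up with the black mark at (278,208), so the lock is at its stop. I'll relax the twist slightly, release and withdraw upward.

```bash
python3 -m pendant '[[0,0,0,0,0,0.05,255],[0,0,0,0,0,0,255],[0,0,0,0,0,0,120],[0,0,0,0,0,0,60],[0,0,0,0,0,0,60],[0,0,0,0,0,0,60],[0,0,10,0,0,0,60],[0,0,30,0,0,0,60],[0,0,40,0,0,0,60],[0,0,40,0,0,0,60],[0,0,0,0,0,0,60],[0,0,0,0,0,0,60]]'; python3 st.py
python3 - <<'E'
from h import *
mw=snap('wrist','w5.png'); snap('top','t3.png');snap('scene','s3.png')
def c(im,x,y,w,h,s): return cv2.resize(im[y:y+h,x:x+w],None,fx=s,fy=s,interpolation=cv2.INTER_CUBIC)
u,v=map(int,proj(mw,[513.5,190,116])); print(u,v)
a=c(cv2.imread('pics/raw_w5.png'),max(u-65,0),max(v-75,0),130,150,3)
cv2.imwrite('pics/f.png',np.hstack([a,c(cv2.imread('pics/raw_s3.png'),340,60,130,150,3)]))
E
```

```text
clock: 12.35
ee_pos: [513.0, 190.4, 272.4]
orientation: [0.0, 0.985, 0.173, -0.0]
force: [0.6, -0.1, 0.0]
width: 0.765
[513.01421784 190.35519092 272.36460168] 19.940503262747256 [ 0.60576124 -0.12459352  0.0302719 ] [0.01074187 0.05005868 0.00636205] 0.7648759623214898
315 179
```

View pics/f.png

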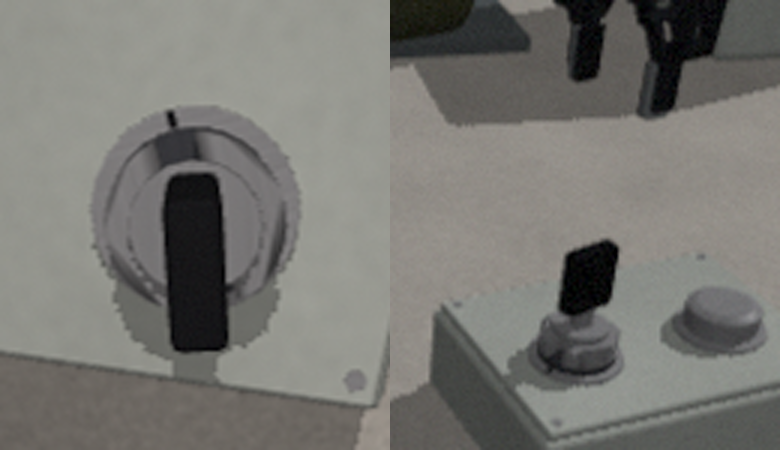

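The key stands upright in the lock, hands off, with the slot pointing at the mark. All the evidence agrees, so I'll hand in.

```bash
python3 -c "
from bench import manip; print(manip.finish_job())"
```

```text
the job is handed in; nothing more can be done
None
```

The lock is turned to its stop. The black paddle (flat-blade) key stands upright in it, released, with the gripper about 120 mm above its grip position. I handed the job in at about 12.5 s of the 42 s allowed.

- **Insertion:** I took the key from the rack and lowered it into the slot until the flange rested on the head. Contact came at a TCP height of about 154 mm, where I expected it, with 12 N.
- **Turn:** I turned the tool about 106° clockwise. That covers the quarter turn, the blade's play and some give in the grip. The wrist torque then jumped from about 0.1 to 1.0 N m, which I took as the hard stop.
- **Last checks:** The final wrist and scene pictures show the key upright with its flange on the head. The slot end points at the black mark to within about 2° by eye, which is as well as I could read it. I did not measure the lock's final angle any other way.
- **Other key:** I never touched the round-handled key in the rack. I did not look at the rack again after taking the blade key.

The torque reading stayed near zero during most of the turn, although about 0.12 N m of friction was expected. I put that down to sensor noise.

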